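Clear the balance pan and set the bottle on it

ROBOT

A 7-joint arm with a two-finger parallel gripper is mounted at the origin on a cart in front of the work surface, level with it; the furniture and walls round the work are solid. World frame = base frame: x ahead of the robot, y to its left, z up, the work surface at z = 0. Lengths are in m, angles in rad, forces in N, time in s.
With the tool pointing down it reaches from about 0.35 to 0.9 m from the base axis. Payload 19.9 kg.
Tool frame: the origin (TCP) lies at the very end of the fingers, on their centre line; the grasp point (between the pads) lies 19 mm behind it; x points along the fingers, y is the direction in which the jaws open and shut, and the axes are right-handed (so a half turn about x gives the same grasp; the last joint's range is limited). The gripper opens to 94 mm and grips with 3 to 60 N. Pads are 16 mm wide; open, the fingers measure 119 mm over their backs; the gripper's body (75 mm by 177 mm) begins 78 mm behind the grasp point.
Start: joints at [1.29, 0.417, -0.01, 1.614, 0.005, 1.111, -0.053], TCP at [0.148, -0.607, 0.205] pointing down, gripper open.
Joint ranges: [-2.81, 2.81], [-0.39, 2.02], [-1.27, 1.25], [0.06, 2.57], [-1.19, 4.33], [0.19, 2], [-2.82, 2.82]. Speed limits (rad/s): [1.89, 1.89, 2.39, 2.39, 3.01, 3.01, 3.01].

INTERFACE

Orientations are given as [roll, pitch, yaw] about the fixed x, y, z axes, in that order (R = Rz(yaw) Ry(pitch) Rx(roll)).
In Python, from rig import env gives the robot as it stands.
- The arm moves only by the tool play_rows, never from a script. Its argument "targets" is a list of rows, each a list of 4 numbers: the shift along the tool's x, y, z in mm, then the turn about the tool's x in degrees. A call has 1 to 20 rows; each row shifts and turns the pose as measured when the row begins, along the tool's axes as they then stand; what a row does not reach is not made up. A row lasts 1/12 s, in which the tool goes at most 41.7 mm and 7.16 degrees, less where a joint would pass 70% of its speed; a pose out of reach is approached as far as the arm can. A call is refused whole if a number of a shift passes 41.7 or a number of a turn 7.16, either way. A call with a gripper value outside its range is refused whole. "grip" is the gripper's target within -1 to 1 (shut at 1, half-way at 0, fully open at -1), set as the call begins (left out, the last holds). The fingers move at their own pace and stop on an object; the grip force is fixed at half the most. Time passes only in rows, so rows that do not move let the fingers close. It gives the time, the measured TCP pose, the force and the opening at its end, in the units of the state.
- env.observe(): the state, without advancing time (a new reading comes with each control period).
- env.capture(name): name is "scene" or "top" or "wrist"; returns the picture (384x512x3 uint8, red, green, blue); there is no depth.
- env.calibration(name): a dict with "camera_matrix" (3x3 intrinsics, pixels), "world_to_cam" (4x4, takes a point from world to camera coordinates); the wrist camera has in their place "hand_eye" (4x4, takes a point from camera to tool coordinates, whose origin is the TCP and whose axes are the tool frame's). Camera axes: x right, y down, z forward; pixel columns grow to the right and rows downward; lengths in m; the calibration is good to about 2 mm. A picture is of the moment at which its call begins: read the wrist's pose just before it. calibration takes no time and is no camera call.
- env.sign_off(): hands the job in, once; it reports no verdict.
The state is a dict: "time": time; "joint_positions": joint angles; "joint_velocities": joint speeds; "joint_efforts": joint torques, N m; "ee_pos": TCP position; "tcp_rot": TCP orientation; "ft_force": force on the tool from outside, world axes, zero at the start; "wrist_torque": the same for the moment, N m; "opening": finger opening in m.
Only numpy, scipy, OpenCV 4.12 (cv2) and the standard library are available. Lean on these libraries where they do the work, as an engineer would, in place of code of your own. Each camera call takes 0.05 s, during which the arm holds its last target.

TASK

I want to weigh the smallest of the three screw-cap bottles, but somebody left a pen lying on the pan of the balance. First take that pen away and lay it flat inside the shallow metal tray, then gently stand the smallest bottle upright in the middle of the balance pan. Leave the other two bottles where they are.

Things in the scene. Friction and masses are not known exactly. Their poses are not given: they have to be found in the camera images.
- pan (a point): Centre of the upper face of the balance's round steel weighing pan (a flat disc 120 mm across, its face 60 mm above the worktop, fixed, no rim). The balance is a white table-top scale fixed to the worktop, 210 x 160 mm, with its pan towards the back and a display and three keys at the front; nothing of it stands higher than the pan. z is up, x points from the display to the pan.
- balance: The same balance as a whole; origin under the middle of its base on the worktop, 30 mm in front of the pan centre along its own x axis.
- tray_floor (a point): Centre of the inner floor of the shallow open metal tray, 3 mm above the worktop. The tray is fixed, 210 mm long along its own x, 150 mm wide along its own y, inner floor 204 x 144 mm, rim 14 mm above the worktop. z is up.
- pen_center (a point): Centre of the pen that lies across the balance pan: a marker pen 128 mm long along its own y axis, 14 mm wide along x, 16 mm high along z (its centre is 8 mm above what it lies on). Two similar pens lie directly on the worktop; they are not meant.
- pen: The same pen as a body; its origin lies on its underside, below the centre, axes as for pen_center.
- bottle_center (a point): Centre, half-way up (38 mm above its foot), of the smallest of the three screw-cap bottles, which is the one to be weighed: body 48 mm across and 63 mm high, cap 28 mm across, 76 mm high in all, upright along its z axis, up to 0.3 kg. The three bottles stand in a row to the right of the balance, in any order.
- bottle: The same smallest bottle as a body; origin at the centre of its foot, z up. Beyond the bottles, farther to the right, a tall fixed machine fills the worktop (y below about -0.375 m, x from about 0.43 m on); the arm must keep clear of it, also on its way from its start. A wall closes the left side (y above about 0.47 m).
- bottle_mid_center (a point): Centre, half-way up, of the middle-sized bottle, 60 mm across and 92 mm high. It stays where it is.
- bottle_big_center (a point): Centre, half-way up, of the biggest bottle, 64 mm across and 103 mm high. It stays where it is.
Mind the look-alikes: they are no part of the job. Leave any purple look-alike of the bottle alone.

How it is judged:
By the outcome, as a careful person would: the job done as asked, in the order asked, and still so for the second after the job is handed in, with the robot touching nothing.
It also fails if it takes over 64 s, if anything falls off the work surface, if the arm or the gripper's body presses on something with over 40 N, if the wrist force passes 120 N, or if a joint passes its speed limit or range.

## Working session

There is one attempt and no reset: what is moved stays moved. The work goes in short steps, Python scripts to look and compute and a tool call to move; the robot and the scene stay as the last step left them, time stands still between calls to the robot, and variables do not carry over. Pictures are saved under pics/ and viewed, and the job is handed in when it is done.

Besides the shell and the picture viewer there is one more tool, called after ">>>" by a JSON object that holds its "api" and its "payload". play_rows: Moves the arm, as the interface text tells. Its arguments: {"type":"object","properties":{"targets":{"type":"array","items":{"type":"array","items":{"type":"number"}}},"grip":{"type":"number"}},"required":["targets"]}

```bash
ls; mkdir -p pics; python3 - <<'E'
from rig import env
import cv2
o=env.observe(); print(o)
for n in ["scene","top"]:
    im=env.capture(n); cv2.imwrite(f"pics/{n}0.png",cv2.resize(im[:,:,::-1],None,fx=1.5,fy=1.5,interpolation=cv2.INTER_CUBIC))
    cv2.imwrite(f"pics/raw_{n}0.png",im[:,:,::-1])
    print(n,env.calibration(n))
print(env.calibration("wrist"))
E
```

```text
pics
{'time': 0.0, 'joint_positions': array([ 1.29046299,  0.4179519 , -0.01032349,  1.61419773,  0.00475558,
        1.11072124, -0.05298609]), 'joint_velocities': array([ 2.73663477e-03,  2.11154434e-04,  4.42826094e-05, -9.73798113e-04,
       -3.48265737e-04,  1.16503615e-03, -1.71451319e-03]), 'joint_efforts': array([-3.67975181e-04, -8.51257324e+01,  6.38476945e-01, -4.25989151e+01,
       -4.88281867e-02,  1.84929877e-02,  9.23680136e-05]), 'ee_pos': array([ 0.14774393, -0.60687691,  0.2048291 ]), 'tcp_rot': array([-1.46339735,  1.56954038,  1.91709433]), 'ft_force': array([-0.07539833, -0.04128404,  0.11337579]), 'wrist_torque': array([-0.02328029, -0.0305978 ,  0.01853898]), 'opening': 0.09395259956152766}
scene {'camera_matrix': array([[368.84316902,   0.        , 251.54523816],
       [  0.        , 368.84316902, 193.73852505],
       [  0.        ,   0.        ,   1.        ]]), 'world_to_cam': array([[ 7.03711798e-01, -7.10485516e-01, -1.91888472e-04,
        -3.54547957e-01],
       [-3.17609332e-01, -3.14339652e-01, -8.94603205e-01,
         2.36472380e-01],
       [ 6
[... 427 characters left out ...]
98129839, -0.01875139, -0.19157727,  0.56585178],
       [ 0.19137029,  0.0122887 , -0.98144098,  1.04885118],
       [ 0.        ,  0.        ,  0.        ,  1.        ]])}
{'camera_matrix': array([[283.03599292,   0.        , 249.70781687],
       [  0.        , 283.03599292, 189.55113607],
       [  0.        ,   0.        ,   1.        ]]), 'hand_eye': array([[-3.24343226e-04, -2.37676489e-01,  9.71344317e-01,
        -1.77981262e-01],
       [ 9.99999185e-01,  1.12262407e-03,  6.08604281e-04,
         8.42883488e-04],
       [-1.23510544e-03,  9.71343722e-01,  2.37675931e-01,
        -6.87808674e-02],
       [ 0.00000000e+00,  0.00000000e+00,  0.00000000e+00,
         1.00000000e+00]])}
```

View pics/scene0.png

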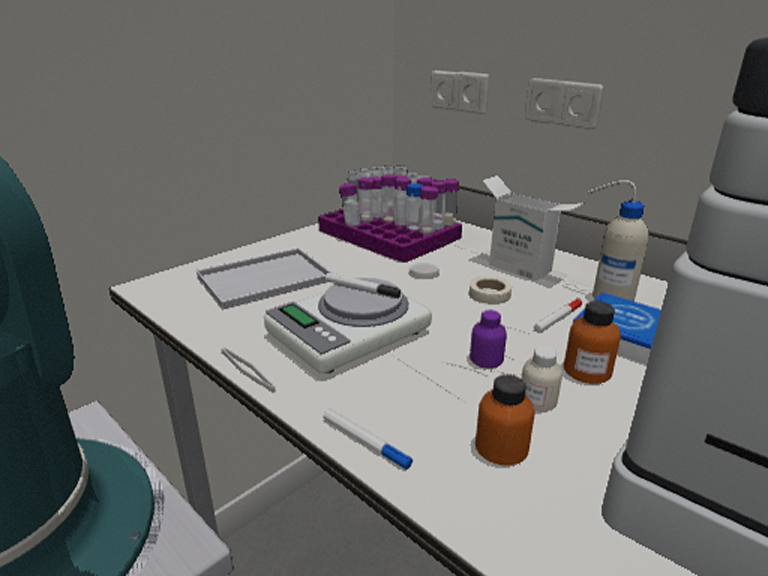

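View pics/top0.png

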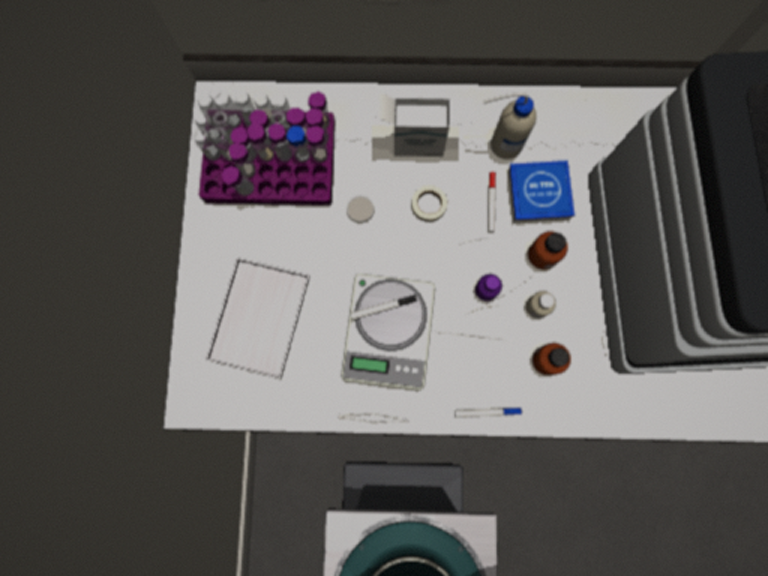

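The scene shows the pen with a black cap on the pan and the tray to the left. The small cream bottle stands between two amber ones, with a purple look-alike beside it. I'll enlarge the crops to read pixels.

```bash
python3 - <<'E'
import cv2
def crop(n,x0,y0,x1,y1,f,out):
    im=cv2.imread(f"pics/raw_{n}0.png")[y0:y1,x0:x1]
    im=cv2.resize(im,None,fx=f,fy=f,interpolation=cv2.INTER_CUBIC)
    for x in range(x0,x1):
        if x%10==0:
            cv2.line(im,((x-x0)*f,0),((x-x0)*f,6 if x%50 else 14),(0,0,255),1)
            cv2.putText(im,str(x),((x-x0)*f,22),0,.35,(0,0,255),1)
    for y in range(y0,y1):
        if y%10==0:
            cv2.line(im,(0,(y-y0)*f),(8,(y-y0)*f),(0,0,255),1); cv2.putText(im,str(y),(10,(y-y0)*f+4),0,.35,(0,0,255),1)
    cv2.imwrite(f"pics/{out}.png",im)
crop("top",130,165,300,265,4,"ctop1")
crop("top",290,150,400,260,5,"ctop2")
crop("scene",120,150,300,260,4,"cs1")
crop("scene",300,190,430,315,4,"cs2")
E
```

```text
(no output)
```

View pics/ctop1.png

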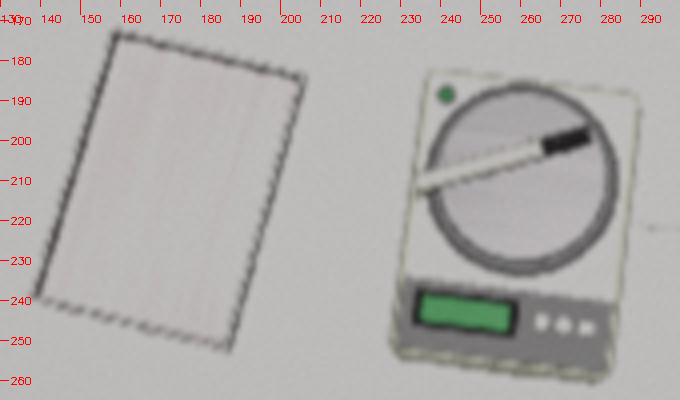

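View pics/ctop2.png

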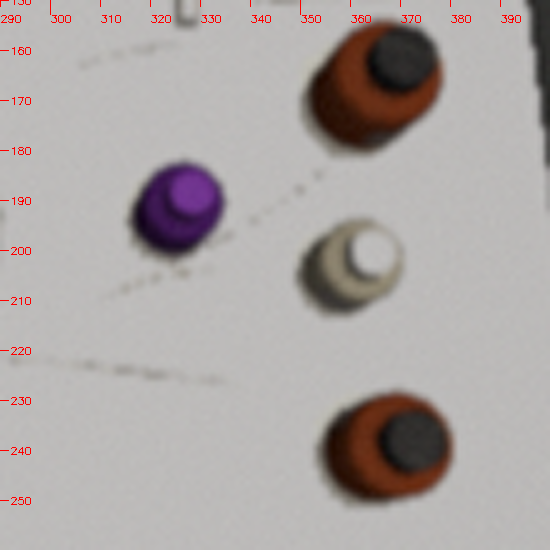

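View pics/cs1.png

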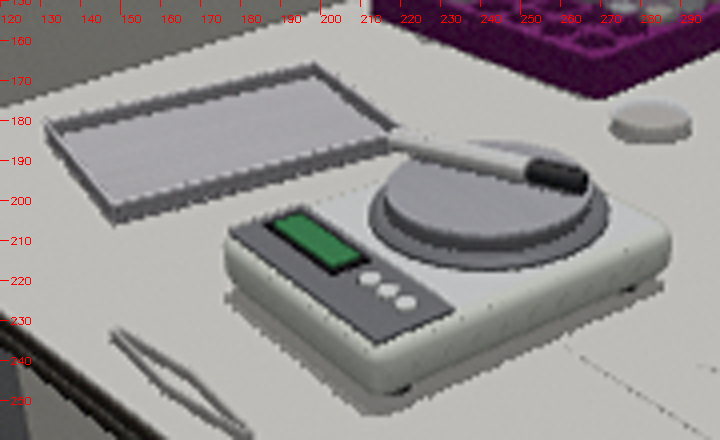

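View pics/cs2.png

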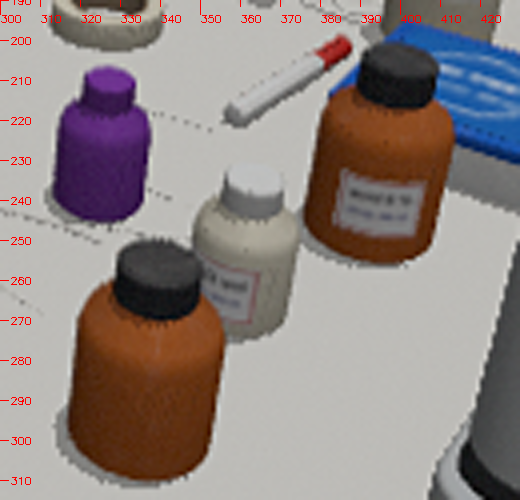

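```bash
cat > h.py <<'E'
import numpy as np,cv2
from rig import env
from scipy.spatial.transform import Rotation as R
def P(n):
    c=env.calibration(n); return c["camera_matrix"],c["world_to_cam"]
def Pw(o=None):
    c=env.calibration("wrist"); o=o or env.observe()
    T=np.eye(4);T[:3,:3]=R.from_euler('xyz',o['tcp_rot']).as_matrix();T[:3,3]=o['ee_pos']
    return c["camera_matrix"],np.linalg.inv(T@c["hand_eye"])
def tri(A,a,B,b):
    M=[]
    for (K,W),p in((A,a),(B,b)):
        Q=K@W[:3]; M+=[p[0]*Q[2]-Q[0],p[1]*Q[2]-Q[1]]
    M=np.array(M); x=np.linalg.lstsq(M[:,:3],-M[:,3],rcond=None)[0]
    res=[proj(A,x)-a,proj(B,x)-b]
    return x,np.round(res,1)
def proj(A,x):
    K,W=A; q=K@(W[:3,:3]@x+W[:3,3]); return q[:2]/q[2]
def atz(A,p,z):
    K,W=A; d=W[:3,:3].T@np.linalg.inv(K)@np.array([p[0],p[1],1.]); c=-W[:3,:3].T@W[:3,3]
    return c+d*(z-c[2])/d[2]
E
cat > m.py <<'E'
from h import *
np.set_printoptions(precision=4,suppress=True)
S,T=P("scene"),P("top")
for n,s,t in [("pen white",(217.5,184),(235,211)),("pen cap",(266,194.5),(276.5,198.5)),("pen capjoint",(251,192.5),(265,202)),
 ("cap top",(361.5,233),(363.5,200.5)),("pan",(242,197.5),(258.5,208)),("purple",(326,209),(326,188.5)),
 ("bigA far",(401,205),(368.5,162)),("bigB near",(339,254),(371.5,238.5)),
 ("tray c1",(197,166),(157.5,174)),("tray c2",(218,182),(205,184.5)),("tray c3",(148,203),(187,252)),("tray c4",(131,180.5),(139,239))]:
    print(n,*tri(S,s,T,t))
print("tray rim z14 from top",[atz(T,p,.014) for p in [(157.5,174),(205,184.5),(187,252),(139,239)]])
print("pan",atz(T,(258.5,208),.06)); print("pen ends",atz(T,(234.7,211.2),.07),atz(T,(276.5,198.5),.07))
print("cap",atz(T,(363.5,200.5),.076))
E
python3 m.py
```

```text
pen white [0.5061 0.1159 0.07  ] [[ 0.2 -0. ]
 [-0.1  0.1]]
pen cap [ 0.5459 -0.0017  0.0689] [[-0.8  0.1]
 [ 0.4 -0.4]]
pen capjoint [0.5343 0.0318 0.0667] [[ 0. -0.]
 [-0.  0.]]
cap top [ 0.5424 -0.2439  0.0771] [[-0.3  0.1]
 [ 0.1 -0.1]]
pan [0.52   0.0491 0.0525] [[-0.6  0.1]
 [ 0.3 -0.3]]
purple [ 0.5765 -0.1414  0.0736] [[-1.   0.2]
 [ 0.6 -0.5]]
bigA far [ 0.6509 -0.2596  0.0983] [[-2.7  0.7]
 [ 1.5 -1. ]]
bigB near [ 0.4371 -0.2596  0.0919] [[-1.6  0.3]
 [ 0.7 -0.6]]
tray c1 [0.624  0.3567 0.0126] [[-0.4  0. ]
 [ 0.2 -0.3]]
tray c2 [0.5905 0.2129 0.0165] [[ 0.9 -0.1]
 [-0.5  0.6]]
tray c3 [0.3925 0.2555 0.0092] [[-0.2  0. ]
 [ 0.1 -0.2]]
tray c4 [0.4262 0.3973 0.0148] [[ 0.1 -0. ]
 [-0.   0.1]]
tray rim z14 from top [array([0.6226, 0.3569, 0.014 ]), array([0.5929, 0.2119, 0.014 ]), array([0.3919, 0.2549, 0.014 ]), array([0.4265, 0.3974, 0.014 ])]
pan [0.5178 0.0499 0.06  ]
pen ends [0.5059 0.1165 0.07  ] [ 0.5444 -0.0005  0.07  ]
cap [ 0.5423 -0.2438  0.076 ]
```

```bash
cat >> h.py <<'E'
np.set_printoptions(precision=4,suppress=True)
def plan(xyz,yaw=None):
    """print tool-frame shift (mm) to reach TCP xyz and turn about tool x (deg) so tool y points at yaw deg"""
    o=env.observe(); M=R.from_euler('xyz',o['tcp_rot']).as_matrix()
    d=M.T@(np.array(xyz)-o['ee_pos'])*1000
    a=np.degrees(np.arctan2(M[1,1],M[0,1]))
    print("t",round(o['time'],2),"pos",o['ee_pos'],"ydir",round(a,2),"xaxis",M[:,0],"zaxis",M[:,2]); print("F",o['ft_force'],"open",round(o['opening'],4),"q",o['joint_positions'])
    print("shift tool mm",d.round(1), "dist",np.linalg.norm(d).round(1))
    if yaw is not None:
        t=(yaw-a+180)%360-180   # world ccw; tool x down -> turn negative
        t2=(t+360+90)%180-90
        print("turn about tool x:",-t,"or with half-turn sym:",-t2)
E
python3 -c "
from h import *
plan((.45,-.2,.25),18.4)"
```

```text
t 0.1 pos [ 0.1478 -0.6069  0.2049] ydir -76.31 xaxis [-0.0003  0.001  -1.    ] zaxis [-0.9716 -0.2366  0.0001]
F [-0.0482  0.5454  0.2049] open 0.094 q [ 1.2905  0.4179 -0.0103  1.6141  0.0047  1.1107 -0.053 ]
shift tool mm [ -44.8 -323.9 -389.9] dist 508.9
turn about tool x: -94.71435021746493 or with half-turn sym: 85.28564978253507
```

```bash
python3 -c "
from h import *
plan((.36,-.15,.25),18.4)"
```

```text
t 0.1 pos [ 0.1478 -0.6069  0.2049] ydir -76.31 xaxis [-0.0003  0.001  -1.    ] zaxis [-0.9716 -0.2366  0.0001]
F [-0.0482  0.5454  0.2049] open 0.094 q [ 1.2905  0.4179 -0.0103  1.6141  0.0047  1.1107 -0.053 ]
shift tool mm [ -44.7 -393.8 -314.3] dist 505.8
turn about tool x: -94.71435021746493 or with half-turn sym: 85.28564978253507
```

>>> {"api": "play_rows", "payload": {"targets": [[-4,-15,-12,0],[-4,-30,-24,0],[-4,-30,-24,0],[-4,-30,-24,0],[-4,-30,-24,0],[-4,-30,-24,0],[-4,-30,-24,0],[-4,-30,-24,0],[-3,-30,-24,0],[-3,-30,-24,0],[-3,-30,-24,0],[-3,-30,-24,0],[0,-30,-24,0]], "grip": -0.2}}

```text
time: 1.18
ee_pos: [0.3521, -0.1562, 0.2468]
tcp_rot: [-0.664, 1.564, 2.705]
ft_force: [1.9, -0.3, -0.1]
opening: 0.056
```

```bash
python3 -c "
from h import *
plan((.40,.06,.25),18.4)"
```

```text
t 1.18 pos [ 0.3521 -0.1562  0.2468] ydir -76.96 xaxis [-0.0061  0.0028 -1.    ] zaxis [-0.9742 -0.2257  0.0053]
F [ 1.8549 -0.3482 -0.0989] open 0.056 q [ 0.7731 -0.0601 -0.4142  2.0891 -0.0275  1.1143 -0.9713]
shift tool mm [  -2.9 -199.8  -95.4] dist 221.5
turn about tool x: -95.35799115222079 or with half-turn sym: 84.64200884777915
```

>>> {"api": "play_rows", "payload": {"targets": [[0,0,0,-4],[0,0,0,-7],[0,0,0,-7],[0,0,0,-7],[0,0,0,-7],[0,0,0,-7],[0,0,0,-7],[0,0,0,-7],[0,0,0,-7],[0,0,0,-7],[0,0,0,-7],[0,0,0,-7],[0,0,0,-7],[0,0,0,-7]]}}

```text
time: 2.35
ee_pos: [0.3532, -0.1468, 0.2457]
tcp_rot: [-2.274, 1.562, 2.796]
ft_force: [0.7, -0.3, 0.5]
opening: 0.057
```

```bash
python3 -c "
from h import *
plan((.50,.04,.25),18.4)"
```

```text
t 2.35 pos [ 0.3532 -0.1468  0.2457] ydir 20.49 xaxis [-0.0086  0.0031 -1.    ] zaxis [ 0.3499 -0.9368 -0.0059]
F [ 0.6877 -0.3399  0.5429] open 0.057 q [ 0.6926 -0.0637 -0.3603  2.096  -0.0251  1.1144  0.7018]
shift tool mm [  -5.   202.9 -123.6] dist 237.6
turn about tool x: 2.0862337607064774 or with half-turn sym: 2.0862337607064774
```

>>> {"api": "play_rows", "payload": {"targets": [[0,17,-10,2],[-1,32,-20,0],[-1,32,-20,0],[-1,32,-20,0],[-1,32,-20,0],[-1,32,-20,0],[0,26,-14,0],[0,0,0,0]]}}

```text
time: 3.02
ee_pos: [0.5075, 0.0454, 0.2492]
tcp_rot: [-2.372, 1.561, 2.673]
ft_force: [-0.5, 0.4, -0.2]
opening: 0.0564
```

```bash
python3 -c "
from h import *
plan((.525,.0575,.15),18.4)
A=Pw()
im=env.capture('wrist'); cv2.imwrite('pics/w1.png',cv2.resize(im[:,:,::-1],None,fx=1.5,fy=1.5,interpolation=cv2.INTER_CUBIC))
for p in [(.506,.116,.068),(.545,-.001,.068),(.525,.0575,.076),(.518,.05,.06)]: print(proj(A,np.array(p))*1.5)
np.save('w1.npy',np.array([A[0].tolist()+[[0]*3],A[1][:, :3].tolist()]),allow_pickle=True); np.savez('w1.npz',K=A[0],W=A[1])
"
```

```text
t 3.02 pos [0.5075 0.0454 0.2492] ydir 19.05 xaxis [-0.0088  0.0045 -1.    ] zaxis [ 0.3264 -0.9452 -0.0071]
F [-0.4683  0.3618 -0.2142] open 0.0564 q [ 0.3809  0.2163 -0.6038  1.8219  0.127   1.1515  0.0677]
shift tool mm [99.1 21.2 -5. ] dist 101.5
turn about tool x: 0.6533180316998255 or with half-turn sym: 0.6533180316998255
[402.2572 182.5993]
[398.5039 324.9819]
[400.2433 257.9838]
[388.8858 260.2496]
```

View pics/w1.png

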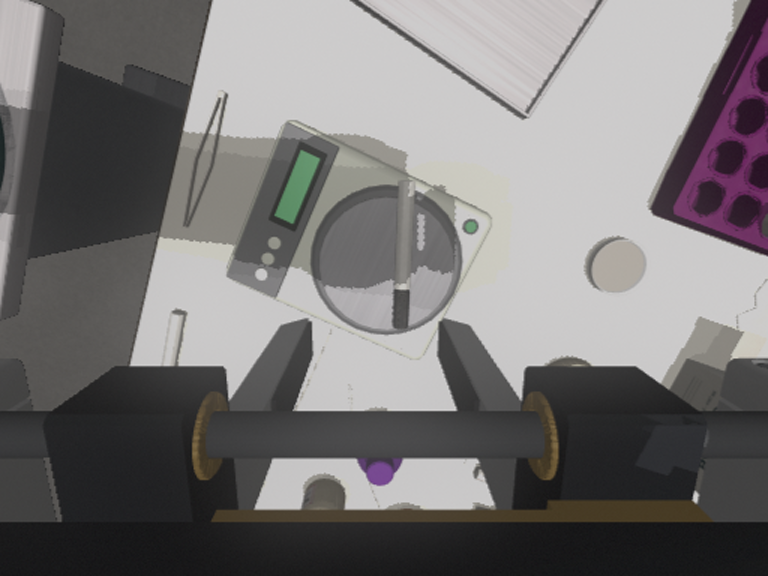

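The wrist view shows the pen from (406,181) to (401,327) and the disc centre at about (387,259). That is within 3 mm of the triangulated points. I'll descend towards the pen.

>>> {"api": "play_rows", "payload": {"targets": [[15,8,-2,0],[30,9,-2,0.6],[30,5,-1,0],[25,0,0,0],[25,0,0,0],[10,0,0,0],[0,0,0,0]]}}

```text
time: 3.65
ee_pos: [0.5229, 0.0514, 0.1089]
tcp_rot: [-1.993, 1.561, 3.037]
ft_force: [0.1, -0.3, 0.3]
opening: 0.056
```

```bash
python3 -c "
from h import *
z=np.load('w1.npz'); A=(z['K'],z['W']); T=P('top'); S=P('scene')
print('pan',tri(A,(258,172.7),T,(258.5,208)), 'pen cap end',tri(A,(267.3,218),T,(276.5,198.5)),'pen white end', tri(A,(270.7,120.7),S,(217.5,184)))
plan((.5265,.058,.064),18.4)
A=Pw()
im=env.capture('wrist'); cv2.imwrite('pics/w2.png',cv2.resize(im[:,:,::-1],None,fx=1.5,fy=1.5,interpolation=cv2.INTER_CUBIC))
"
```

```text
pan (array([0.5171, 0.0501, 0.061 ]), array([[ 0.6,  0.6],
       [-0.1,  0.2]])) pen cap end (array([ 0.545 , -0.0004,  0.0728]), array([[-1.3, -0.6],
       [ 0. , -0.4]])) pen white end (array([0.508 , 0.1185, 0.0684]), array([[-0.3, -0.4],
       [ 0.1, -0. ]]))
t 3.65 pos [0.5229 0.0514 0.1089] ydir 18.21 xaxis [-0.0095  0.001  -1.    ] zaxis [ 0.3125 -0.9499 -0.0039]
F [ 0.066  -0.2742  0.3136] open 0.056 q [ 0.2975  0.4186 -0.5529  1.9258  0.2761  0.8821 -0.0782]
shift tool mm [44.9  5.9 -5. ] dist 45.5
turn about tool x: -0.18782083624171264 or with half-turn sym: -0.18782083624171264
```

View pics/w2.png

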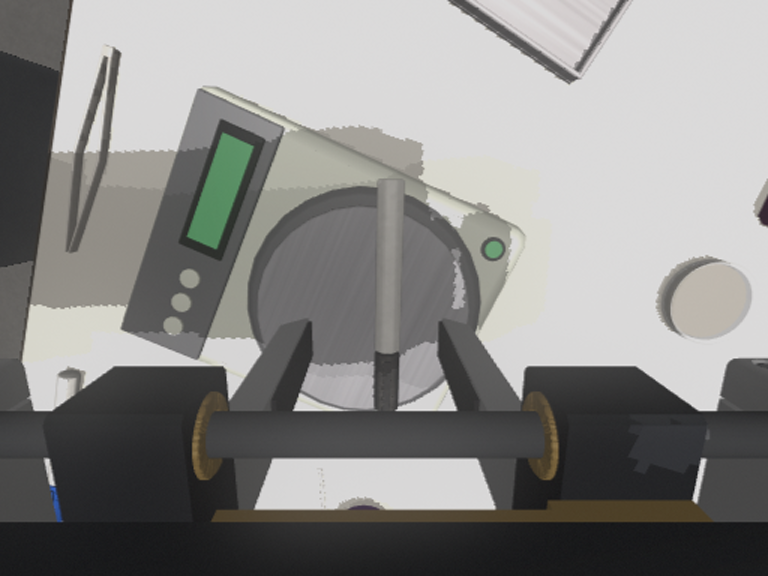

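Wrist view: pen axis at column 388, finger middle at 375.5, so about 6 mm off, which agrees with the plan. The pen is aligned with the fingers.

>>> {"api": "play_rows", "payload": {"targets": [[10,6,-5,0],[15,0,0,0],[10,0,0,0],[5,0,0,0],[3,0,0,0],[0,0,0,0]]}}

```text
time: 4.2
ee_pos: [0.5314, 0.0585, 0.0698]
tcp_rot: [2.974, 1.571, 1.719]
ft_force: [-0.2, -0.2, -0.8]
opening: 0.0563
```

```bash
python3 -c "
from h import *
plan((.5265,.058,.064),18.4)
"
```

```text
t 4.2 pos [0.5314 0.0585 0.0698] ydir 18.09 xaxis [-0.      0.0002 -1.    ] zaxis [ 0.3105 -0.9506 -0.0002]
F [-0.2361 -0.223  -0.7629] open 0.0563 q [ 0.2559  0.4857 -0.5239  1.9357  0.3296  0.8049 -0.1336]
shift tool mm [ 5.8 -4.8 -1.1] dist 7.6
turn about tool x: -0.31089614609459204 or with half-turn sym: -0.31089614609459204
```

>>> {"api": "play_rows", "payload": {"targets": [[3,-4,-1,0],[2,0,0,0],[1,0,0,0],[0,0,0,0]]}}

```text
time: 4.53
ee_pos: [0.5276, 0.0583, 0.0647]
tcp_rot: [1.325, 1.569, 0.07]
ft_force: [-1.4, -0.7, -0.5]
opening: 0.0567
```

```bash
python3 -c "
from h import *
plan((.5265,.058,.0635),18.4)
"
```

```text
t 4.53 pos [0.5276 0.0583 0.0647] ydir 18.08 xaxis [ 0.002   0.0001 -1.    ] zaxis [ 0.3104 -0.9506  0.0005]
F [-1.3919 -0.7409 -0.5227] open 0.0567 q [ 0.254   0.4868 -0.5212  1.9492  0.3349  0.7887 -0.14  ]
shift tool mm [ 1.2 -1.2 -0.1] dist 1.7
turn about tool x: -0.31707505018638926 or with half-turn sym: -0.3170750501864177
```

Good; close.

>>> {"api": "play_rows", "payload": {"targets": [[1,0,0,0],[0,0,0,0],[0,0,0,0],[0,0,0,0],[0,0,0,0],[0,0,0,0],[0,0,0,0],[0,0,0,0]], "grip": 1}}

```text
time: 5.2
ee_pos: [0.5281, 0.0582, 0.0643]
tcp_rot: [1.293, 1.568, 0.038]
ft_force: [-0.1, 0.1, 0.2]
opening: 0.0126
```

>>> {"api": "play_rows", "payload": {"targets": [[-5,0,0,0],[-10,0,0,0],[-20,0,0,0],[-25,0,0,0],[-10,0,0,0],[0,0,0,0]]}}

```text
time: 5.7
ee_pos: [0.5272, 0.0586, 0.1394]
tcp_rot: [1.626, 1.569, 0.371]
ft_force: [0.2, -0.4, 0.3]
opening: 0.0124
```

```bash
python3 -c "
from h import *
plan((.508,.305,.13),78.5)
im=env.capture('wrist'); cv2.imwrite('pics/w3.png',cv2.resize(im[:,:,::-1],None,fx=1.5,fy=1.5,interpolation=cv2.INTER_CUBIC))
"
```

```text
t 5.7 pos [0.5272 0.0586 0.1394] ydir 18.12 xaxis [ 0.0015  0.0006 -1.    ] zaxis [ 0.311  -0.9504 -0.0001]
F [ 0.238  -0.3893  0.2707] open 0.0124 q [ 0.3014  0.3791 -0.5708  1.8986  0.2512  0.9333 -0.0715]
shift tool mm [   9.5   58.3 -240.1] dist 247.3
turn about tool x: -60.379058090600324 or with half-turn sym: -60.379058090600324
```

View pics/w3.png

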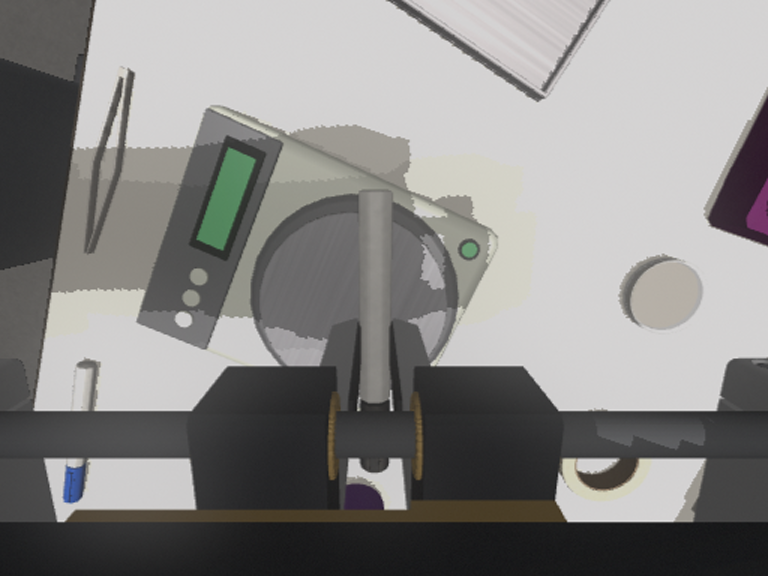

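The pen is lifted and held level in the jaws (column 375, opening 12 mm). Now I'll move it to the tray.

>>> {"api": "play_rows", "payload": {"targets": [[0,4,-15,0],[0,8,-33,0],[0,8,-33,0],[0,8,-33,0],[0,8,-33,0],[0,8,-33,0],[0,8,-33,0],[0,3,-12,0],[0,0,0,-4],[0,0,0,-7],[0,0,0,-7],[0,0,0,-7],[0,0,0,-7],[0,0,0,-7],[0,0,0,-7],[0,0,0,-7],[0,0,0,-7],[0,0,0,-2],[0,0,0,0]]}}

```text
time: 7.33
ee_pos: [0.5021, 0.2936, 0.1184]
tcp_rot: [-2.579, 1.551, -2.725]
ft_force: [-0.8, -0.0, -0.8]
opening: 0.0126
```

```bash
python3 -c "
from h import *
plan((.508,.305,.009),78.5)
im=env.capture('scene'); cv2.imwrite('pics/s3.png',cv2.resize(im[:,:,::-1],None,fx=1.5,fy=1.5,interpolation=cv2.INTER_CUBIC))
"
```

```text
t 7.33 pos [0.5021 0.2936 0.1184] ydir 81.65 xaxis [-0.0177 -0.0078 -0.9998] zaxis [ 0.9892 -0.1454 -0.0164]
F [-0.8392 -0.0008 -0.8437] open 0.0126 q [ 0.0451  0.5929 -0.843   1.7653  0.5     1.0344  0.4398]
shift tool mm [109.1  13.2   6. ] dist 110.1
turn about tool x: 3.148190357723223 or with half-turn sym: 3.1481903577232515
```

View pics/s3.png

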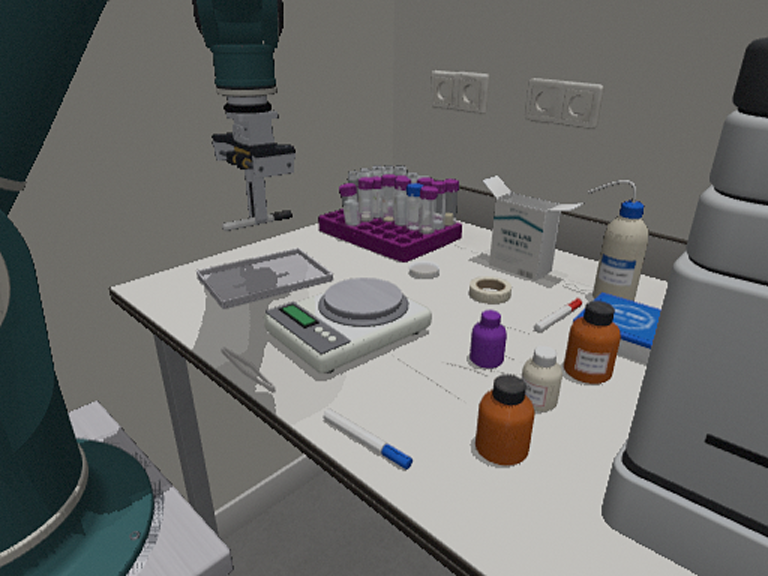

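The scene view shows the pen held above the tray at (255,220) and the pan empty. I'll descend.

>>> {"api": "play_rows", "payload": {"targets": [[10,6,3,3],[20,5,2,0],[20,0,0,0],[20,0,0,0],[10,0,0,0],[5,0,0,0],[0,0,0,0],[0,0,0,0]]}}

```text
time: 8.05
ee_pos: [0.5075, 0.3019, 0.0279]
tcp_rot: [-2.457, 1.55, -2.676]
ft_force: [-0.1, 0.2, -1.0]
opening: 0.012
```

```bash
python3 -c "
from h import *
plan((.508,.305,.009),78.5)
"
```

```text
t 8.05 pos [0.5075 0.3019 0.0279] ydir 77.49 xaxis [-0.0185 -0.0093 -0.9998] zaxis [ 0.9761 -0.2169 -0.0161]
F [-0.1051  0.1608 -0.9755] open 0.012 q [-0.0425  0.7159 -0.7403  1.7897  0.5966  0.8976  0.2957]
shift tool mm [18.8  3.4  0.1] dist 19.1
turn about tool x: -1.0146411172612773 or with half-turn sym: -1.0146411172612488
```

>>> {"api": "play_rows", "payload": {"targets": [[7,1,0,0],[5,1,0,0],[3,0,0,0],[2,0,0,0],[0,0,0,0]]}}

```text
time: 8.47
ee_pos: [0.5092, 0.3046, 0.0119]
tcp_rot: [-2.447, 1.554, -2.667]
ft_force: [0.1, 0.3, -1.2]
opening: 0.0121
```

```bash
python3 -c "
from h import *
plan((.508,.305,.008),78.5)
"
```

```text
t 8.47 pos [0.5092 0.3046 0.0119] ydir 77.4 xaxis [-0.015  -0.0077 -0.9999] zaxis [ 0.9758 -0.2182 -0.0129]
F [ 0.1198  0.288  -1.1568] open 0.0121 q [-0.0583  0.7391 -0.7228  1.7907  0.6175  0.8715  0.2779]
shift tool mm [ 3.9  0.2 -1.2] dist 4.1
turn about tool x: -1.0993448603528293 or with half-turn sym: -1.0993448603528577
```

>>> {"api": "play_rows", "payload": {"targets": [[2,0,0,0],[1,0,0,0],[1,0,0,0],[0,0,0,0]]}}

```text
time: 8.8
ee_pos: [0.5094, 0.3047, 0.0079]
tcp_rot: [-2.447, 1.555, -2.667]
ft_force: [-1.0, 0.7, 0.1]
opening: 0.0122
```

```bash
python3 -c "
from h import *
plan((.508,.305,.0075),78.5)
"
```

```text
t 8.8 pos [0.5094 0.3047 0.0079] ydir 77.4 xaxis [-0.0144 -0.0074 -0.9999] zaxis [ 0.9758 -0.2183 -0.0124]
F [-1.0293  0.7352  0.0528] open 0.0122 q [-0.0611  0.7444 -0.7187  1.7917  0.6225  0.8649  0.2743]
shift tool mm [ 0.5  0.  -1.4] dist 1.5
turn about tool x: -1.1026149409322272 or with half-turn sym: -1.1026149409321988
```

>>> {"api": "play_rows", "payload": {"targets": [[0,0,0,0],[0,0,0,0],[0,0,0,0],[0,0,0,0],[0,0,0,0]], "grip": 0.1}}

```text
time: 9.22
ee_pos: [0.5096, 0.3047, 0.0082]
tcp_rot: [-2.444, 1.555, -2.664]
ft_force: [0.3, -0.5, -0.0]
opening: 0.041
```

>>> {"api": "play_rows", "payload": {"targets": [[-5,0,0,0],[-15,0,0,0],[-25,0,0,0],[-35,0,0,0],[-35,0,0,0],[-25,0,0,0],[-10,0,0,0]]}}

```text
time: 9.8
ee_pos: [0.5092, 0.3059, 0.1678]
tcp_rot: [-2.51, 1.55, -2.727]
ft_force: [-0.1, 0.2, 0.5]
opening: 0.0422
```

```bash
python3 -c "
from h import *
plan((.51,-.15,.2),90)
for n in ['wrist']:
  im=env.capture(n); cv2.imwrite('pics/%s4.png'%n,cv2.resize(im[:,:,::-1],None,fx=1.5,fy=1.5,interpolation=cv2.INTER_CUBIC))
"
```

```text
t 9.8 pos [0.5092 0.3059 0.1678] ydir 77.56 xaxis [-0.0187 -0.0082 -0.9998] zaxis [ 0.9763 -0.2157 -0.0165]
F [-0.1256  0.1692  0.5041] open 0.0422 q [ 0.0359  0.5515 -0.8556  1.6923  0.4457  1.1279  0.4035]
shift tool mm [ -28.4 -445.4   98.5] dist 457.0
turn about tool x: -12.444707453502474 or with half-turn sym: -12.444707453502474
```

View pics/wrist4.png

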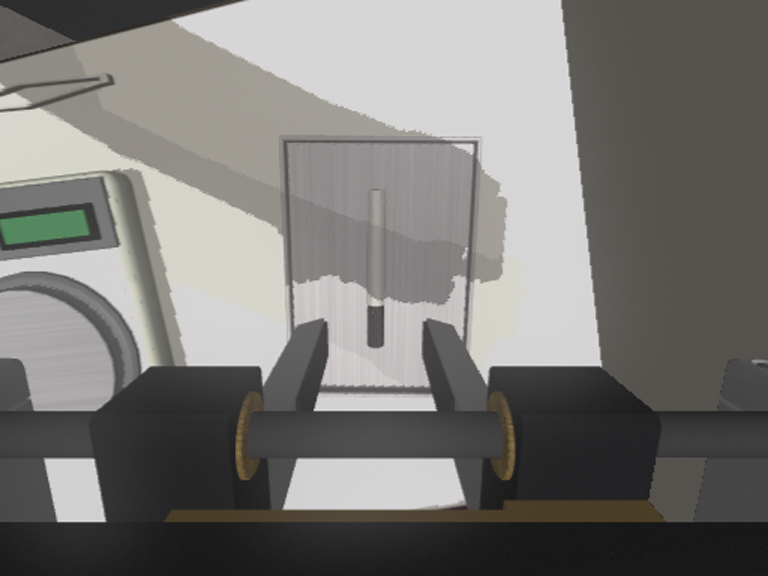

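The pen lies flat in the middle of the tray, from (376,190) to (376,347). Next is the bottle.

>>> {"api": "play_rows", "payload": {"targets": [[-5,-15,3,0],[-5,-35,8,0],[-5,-38,8,0],[-5,-38,8,0],[-5,-38,8,0],[-3,-38,8,0],[0,-38,8,0],[0,-38,8,0],[0,-38,8,0],[0,-38,8,0],[0,-35,8,0],[0,-20,4,0],[0,0,0,-4],[0,0,0,-6],[0,0,0,-2],[0,0,0,0]], "grip": -0.7}}

```text
time: 11.18
ee_pos: [0.5005, -0.132, 0.2021]
tcp_rot: [-2.785, 1.55, -2.783]
ft_force: [-0.8, -0.1, 0.6]
opening: 0.0798
```

```bash
python3 -c "
from h import *
plan((.542,-.244,.2),90)
A=Pw(); np.savez('w5.npz',K=A[0],W=A[1])
im=env.capture('wrist'); cv2.imwrite('pics/w5.png',cv2.resize(im[:,:,::-1],None,fx=1.5,fy=1.5,interpolation=cv2.INTER_CUBIC))
for p in [(.5424,-.2439,.0765),(.5424,-.2439,0)]: print(proj(A,np.array(p))*1.5)
"
```

```text
t 11.18 pos [ 0.5005 -0.132   0.2021] ydir 90.12 xaxis [-0.0199 -0.0074 -0.9998] zaxis [ 0.9998  0.002  -0.0199]
F [-0.8489 -0.0594  0.5864] open 0.0798 q [ 0.9147  0.3531 -0.8777  1.8468  0.3124  1.1038  1.4915]
shift tool mm [   2.1 -112.1   41.3] dist 119.4
turn about tool x: 0.12256436815499683 or with half-turn sym: 0.12256436815499683
[228.9102 332.952 ]
[256.9853 305.8906]
```

View pics/w5.png

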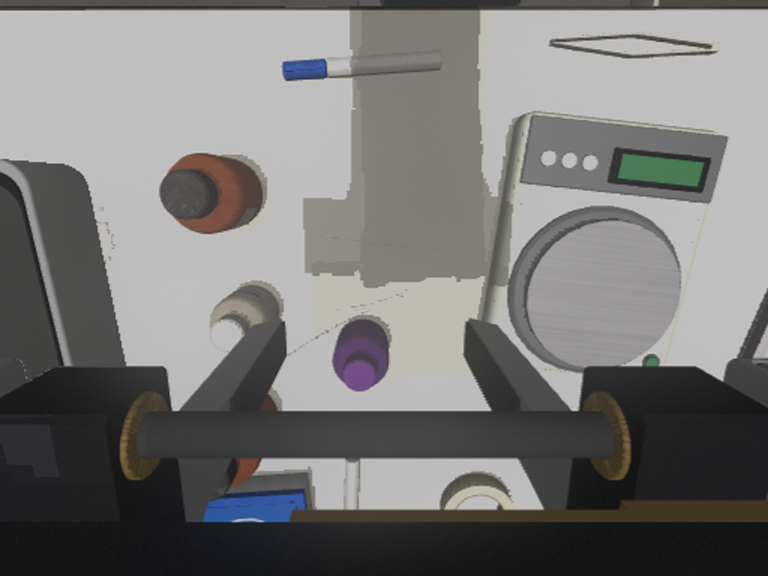

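Wrist view: the small bottle's cap is at (228,333), against (229,333) predicted, so the position is confirmed. I'll move over it.

>>> {"api": "play_rows", "payload": {"targets": [[0,-12,5,0],[0,-25,10,0],[0,-30,10,0],[0,-25,10,0],[0,-14,4,0],[0,0,0,0],[0,0,0,0]]}}

```text
time: 11.82
ee_pos: [0.5415, -0.2451, 0.2018]
tcp_rot: [-2.702, 1.548, -2.71]
ft_force: [-0.3, -0.2, 0.6]
opening: 0.0796
```

```bash
python3 -c "
from h import *
plan((.542,-.244,.11),90)
A=Pw(); im=env.capture('wrist'); cv2.imwrite('pics/w6.png',cv2.resize(im[:,:,::-1],None,fx=1.5,fy=1.5,interpolation=cv2.INTER_CUBIC))
for p in [(.5424,-.2439,.0765),(.5424,-.2439,0)]: print(proj(A,np.array(p))*1.5)
"
```

```text
t 11.82 pos [ 0.5415 -0.2451  0.2018] ydir 89.54 xaxis [-0.0212 -0.0097 -0.9997] zaxis [ 0.9997 -0.0082 -0.0211]
F [-0.3156 -0.2149  0.6246] open 0.0796 q [ 0.9596  0.4893 -0.802   1.6636  0.3908  1.172   1.6172]
shift tool mm [91.7  2.   2.5] dist 91.8
turn about tool x: -0.4571322053799918 or with half-turn sym: -0.4571322053799918
[378.9641 281.1349]
[378.9738 263.4877]
```

View pics/w6.png

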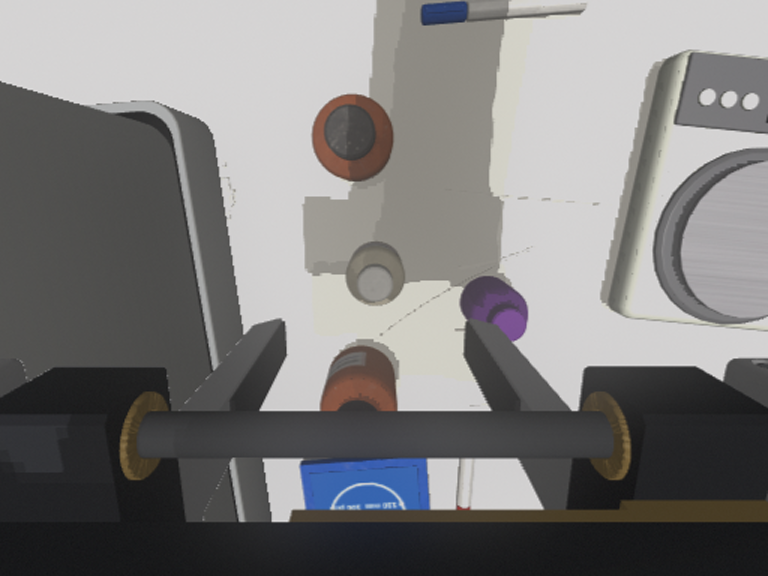

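The cap is at (376,283), within 2 mm of the prediction, so I'm aiming for (0.543, -0.245). Descending.

>>> {"api": "play_rows", "payload": {"targets": [[12,1,2,0],[25,0,1,0],[30,0,1,0],[30,0,0,0],[25,0,0,0],[15,0,0,0],[5,0,0,0],[0,0,0,0]]}}

```text
time: 12.53
ee_pos: [0.5423, -0.2374, 0.0519]
tcp_rot: [-2.653, 1.549, -2.655]
ft_force: [0.3, -0.0, 0.7]
opening: 0.0796
```

```bash
python3 -c "
from h import *
plan((.543,-.245,.022),90)
A=Pw(); im=env.capture('wrist'); cv2.imwrite('pics/w7.png',cv2.resize(im[:,:,::-1],None,fx=1.5,fy=1.5,interpolation=cv2.INTER_CUBIC))
for p in [(.5424,-.2439,.0765),(.5424,-.2439,0)]: print(proj(A,np.array(p))*1.5)
"
```

```text
t 12.53 pos [ 0.5423 -0.2374  0.0519] ydir 89.94 xaxis [-0.0195 -0.0103 -0.9998] zaxis [ 0.9998 -0.0012 -0.0195]
F [ 0.3329 -0.0167  0.7265] open 0.0796 q [ 0.8728  0.6609 -0.7032  1.7839  0.5445  0.9164  1.4925]
shift tool mm [29.9 -7.3  1.3] dist 30.9
turn about tool x: -0.05601686488023461 or with half-turn sym: -0.05601686488023461
[359.0375 360.013 ]
[365.3162 306.8369]
```

View pics/w7.png

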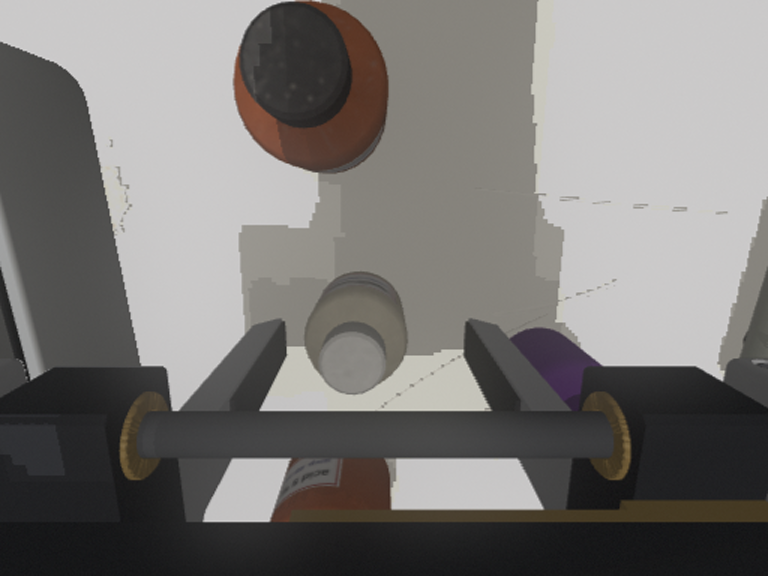

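The cap is at (352,362), so the bottle is centred at y≈-0.246. I'll correct by -8.5 mm and go down.

>>> {"api": "play_rows", "payload": {"targets": [[0,-6,1,0],[5,-2,0,0],[12,0,0,0],[8,0,0,0],[3,0,0,0],[0,0,0,0]]}}

```text
time: 13.08
ee_pos: [0.5452, -0.2475, 0.0258]
tcp_rot: [-2.357, 1.551, -2.359]
ft_force: [0.1, -0.3, -0.7]
opening: 0.0799
```

```bash
python3 -c "
from h import *
plan((.543,-.246,.022),90)
"
```

```text
t 13.08 pos [ 0.5452 -0.2475  0.0258] ydir 89.91 xaxis [-0.0138 -0.0137 -0.9998] zaxis [ 0.9999 -0.0017 -0.0137]
F [ 0.0773 -0.3089 -0.7387] open 0.0799 q [ 0.8638  0.7015 -0.676   1.7823  0.5784  0.8747  1.4828]
shift tool mm [ 3.8  1.5 -2.2] dist 4.6
turn about tool x: -0.0866964435757609 or with half-turn sym: -0.0866964435757609
```

>>> {"api": "play_rows", "payload": {"targets": [[2,1,-2,0],[1,0,0,0],[0,0,0,0],[0,0,0,0]]}}

```text
time: 13.42
ee_pos: [0.543, -0.2461, 0.0225]
tcp_rot: [-2.373, 1.552, -2.375]
ft_force: [0.2, -0.8, -0.5]
opening: 0.08
```

>>> {"api": "play_rows", "payload": {"targets": [[0,0,0,0],[0,0,0,0],[0,0,0,0],[0,0,0,0],[0,0,0,0],[0,0,0,0],[0,0,0,0]], "grip": 1}}

```text
time: 14.0
ee_pos: [0.5435, -0.2462, 0.0233]
tcp_rot: [-2.308, 1.552, -2.31]
ft_force: [-0.4, 0.3, -0.9]
opening: 0.0464
```

```bash
python3 -c "
from h import *
plan((.5175,.05,.17),90)
im=env.capture('wrist'); cv2.imwrite('pics/w8.png',cv2.resize(im[:,:,::-1],None,fx=1.5,fy=1.5,interpolation=cv2.INTER_CUBIC))
"
```

```text
t 14.0 pos [ 0.5435 -0.2462  0.0233] ydir 89.93 xaxis [-0.0128 -0.014  -0.9998] zaxis [ 0.9999 -0.0014 -0.0128]
F [-0.3971  0.2561 -0.9196] open 0.0464 q [ 0.8632  0.7015 -0.6743  1.7894  0.5815  0.8668  1.4787]
shift tool mm [-150.5  294.1  -28.3] dist 331.6
turn about tool x: -0.07130229896000628 or with half-turn sym: -0.07130229896000628
```

View pics/w8.png

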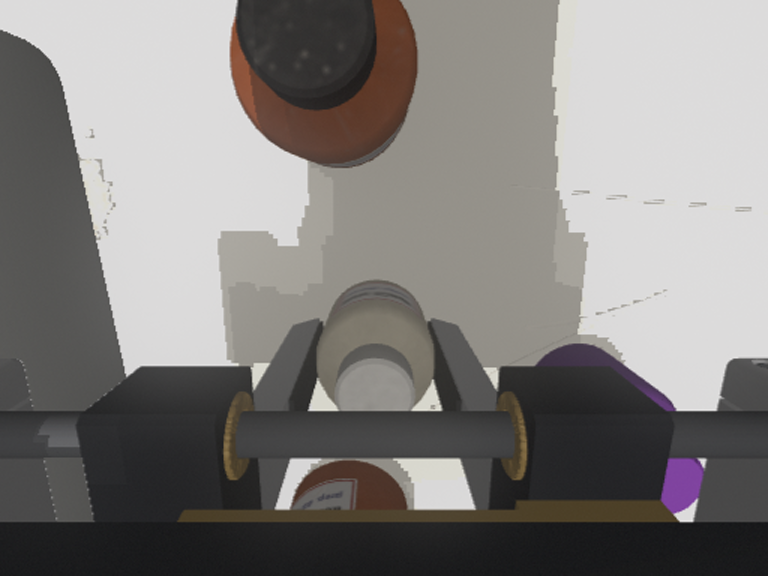

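The bottle is gripped symmetrically (46 mm). I'll lift it and carry it to the pan.

>>> {"api": "play_rows", "payload": {"targets": [[-5,0,0,0],[-12,0,0,0],[-25,0,0,0],[-30,0,0,0],[-30,0,0,0],[-25,0,0,0],[-15,10,0,0],[0,25,-2,0],[0,30,-3,0],[0,30,-3,0],[0,30,-3,0],[0,30,-3,0],[0,30,-3,0],[0,30,-3,0],[0,30,-3,0],[0,25,-3,0],[0,12,-1,0],[0,0,0,0],[0,0,0,0]]}}

```text
time: 15.63
ee_pos: [0.5151, 0.0528, 0.1847]
tcp_rot: [-1.876, 1.552, -1.874]
ft_force: [0.3, -1.2, -2.5]
opening: 0.0459
```

```bash
python3 -c "
from h import *
plan((.5175,.05,.11),90)
A=Pw(); im=env.capture('wrist'); cv2.imwrite('pics/w9.png',cv2.resize(im[:,:,::-1],None,fx=1.5,fy=1.5,interpolation=cv2.INTER_CUBIC))
print(proj(A,np.array((.5175,.05,.06)))*1.5)
for d in ((.06,0),(-.06,0),(0,.06),(0,-.06)): print(proj(A,np.array((.5175+d[0],.05+d[1],.06)))*1.5)
"
```

```text
t 15.63 pos [0.5151 0.0528 0.1847] ydir 90.12 xaxis [-0.0055 -0.0177 -0.9998] zaxis [ 1.      0.0019 -0.0056]
F [ 0.3483 -1.1545 -2.4946] open 0.0459 q [ 0.5732  0.3812 -0.9097  1.8721  0.3595  1.0676  1.09  ]
shift tool mm [74.7 -1.5  2.8] dist 74.8
turn about tool x: 0.1150114651722447 or with half-turn sym: 0.1150114651722447
[374.7256 280.7333]
[374.4645 357.1426]
[375.0112 197.1502]
[456.8948 281.3238]
[293.0848 280.1466]
```

View pics/w9.png

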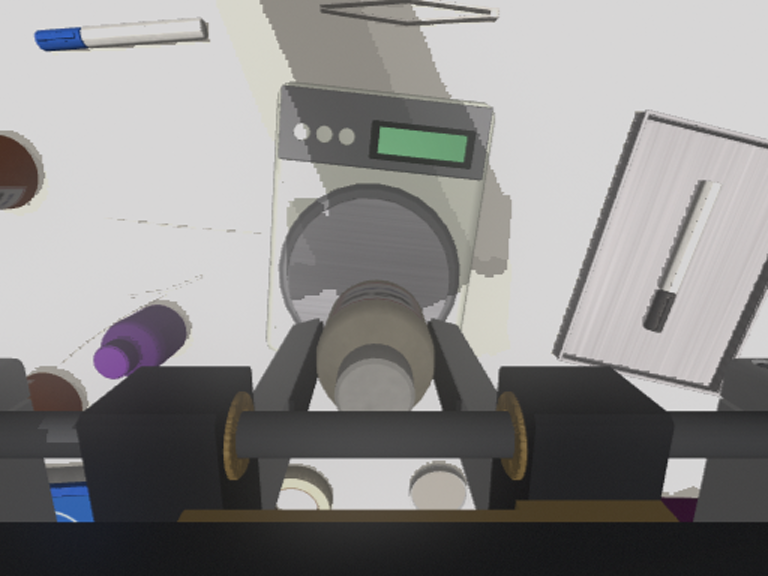

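```bash
python3 -c "
import cv2
im=cv2.imread('pics/w9.png')[170:350,260:500]
cv2.imwrite('pics/c9.png',cv2.resize(im,None,fx=3,fy=3))
im=cv2.imread('pics/w1.png')[170:350,290:490]
cv2.imwrite('pics/c1.png',cv2.resize(im,None,fx=3,fy=3))"
```

```text
(no output)
```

View pics/c9.png

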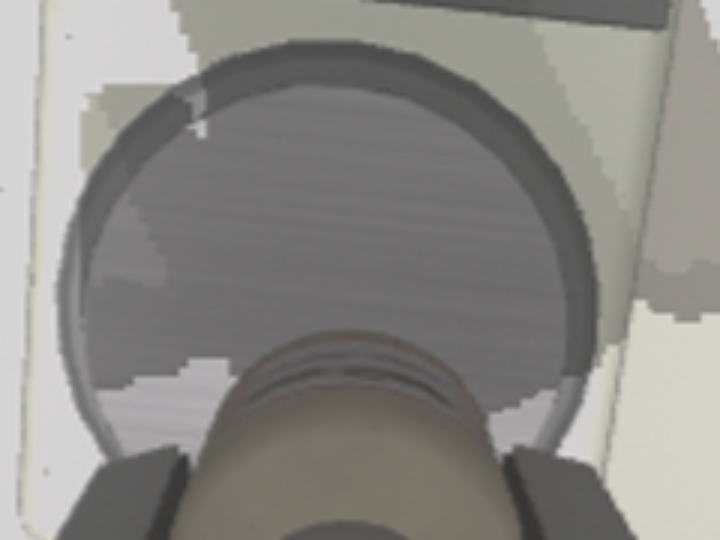

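View pics/c1.png

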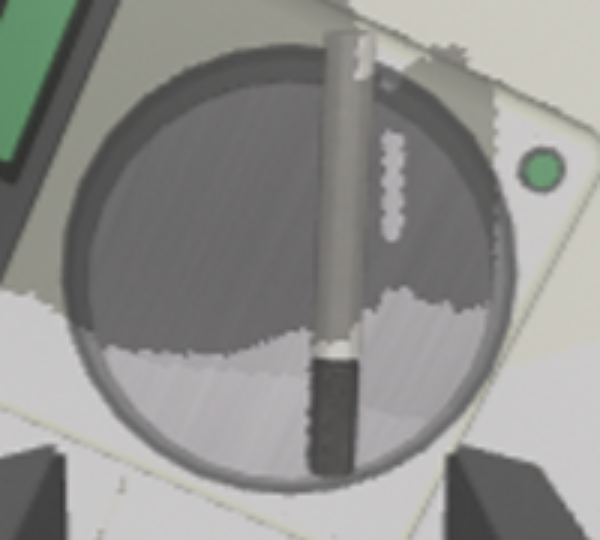

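```bash
python3 -c "
from h import *
T=P('top');S=P('scene')
im=cv2.imread('pics/raw_top0.png')[180:240,230:290]
a=cv2.resize(im,None,fx=9,fy=9,interpolation=cv2.INTER_CUBIC)
b=a.copy()
th=np.linspace(0,2*np.pi,60)
for (c,col) in (((.5178,.0499),(0,0,255)),((.5165,.0465),(0,255,0))):
  for t in th:
    p=proj(T,np.array([c[0]+.06*np.cos(t),c[1]+.06*np.sin(t),.06])); q=((p-[230,180]+.5)*9).astype(int); cv2.circle(b,tuple(map(int,q)),1,col,-1)
cv2.imwrite('pics/ct.png',b)
im=cv2.imread('pics/raw_scene0.png')[175:225,200:280]
b=cv2.resize(im,None,fx=9,fy=9,interpolation=cv2.INTER_CUBIC)
for (c,col) in (((.5178,.0499),(0,0,255)),((.5165,.0465),(0,255,0))):
  for t in th:
    p=proj(S,np.array([c[0]+.06*np.cos(t),c[1]+.06*np.sin(t),.06])); q=((p-[200,175]+.5)*9).astype(int); cv2.circle(b,tuple(map(int,q)),1,col,-1)
cv2.imwrite('pics/cs.png',b)
"
```

```text
(no output)
```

View pics/ct.png

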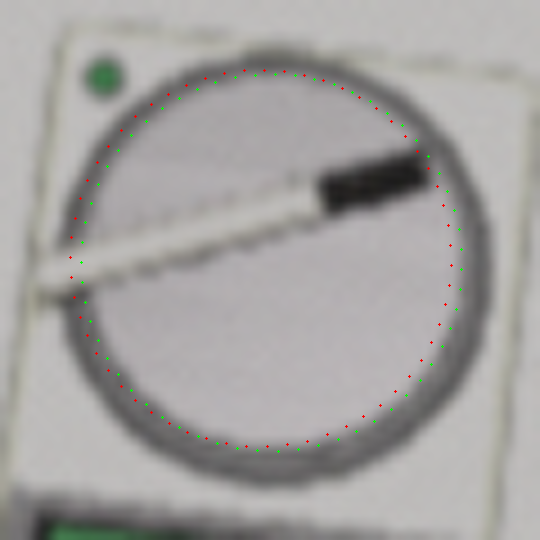

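View pics/cs.png

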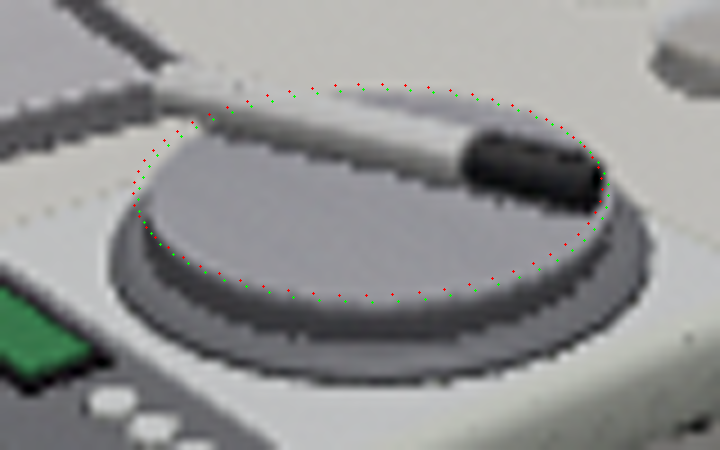

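The first disc reading was about 3 mm off in y. Overlays in the top, scene and wrist views agree on a pan centre of (0.5165, 0.0465), face at 60 mm. Lowering.

>>> {"api": "play_rows", "payload": {"targets": [[8,-4,1,0],[20,-1,0,0],[20,0,0,0],[15,0,0,0],[8,0,0,0],[0,0,0,0],[0,0,0,0]]}}

```text
time: 16.27
ee_pos: [0.5171, 0.0367, 0.1096]
tcp_rot: [-1.833, 1.55, -1.842]
ft_force: [0.8, -0.1, -2.5]
opening: 0.0461
```

```bash
python3 -c "
from h import *
plan((.5165,.0465,.0845),90)
"
```

```text
t 16.27 pos [0.5171 0.0367 0.1096] ydir 89.49 xaxis [-0.0055 -0.0199 -0.9998] zaxis [ 0.9999 -0.0089 -0.0054]
F [ 0.8114 -0.0625 -2.4742] open 0.0461 q [ 0.532   0.4814 -0.8378  1.9375  0.4658  0.9334  1.0219]
shift tool mm [24.9 10.3 -0.5] dist 27.0
turn about tool x: -0.5055541223109685 or with half-turn sym: -0.5055541223109685
```

>>> {"api": "play_rows", "payload": {"targets": [[5,6,0,0],[8,3,0,0],[3,0,0,0],[0,0,0,0],[0,0,0,0]]}}

```text
time: 16.68
ee_pos: [0.5184, 0.0457, 0.0937]
tcp_rot: [-1.7, 1.55, -1.71]
ft_force: [-0.1, 0.3, -1.6]
opening: 0.0459
```

```bash
python3 -c "
from h import *
plan((.5165,.0465,.0845),90)
"
```

```text
t 16.68 pos [0.5184 0.0457 0.0937] ydir 89.42 xaxis [-0.0028 -0.0201 -0.9998] zaxis [ 0.9999 -0.0101 -0.0026]
F [-0.0854  0.3026 -1.5921] open 0.0459 q [ 0.4982  0.5063 -0.8203  1.9456  0.4928  0.9052  0.9823]
shift tool mm [ 9.2  1.  -1.9] dist 9.4
turn about tool x: -0.5753950340621827 or with half-turn sym: -0.5753950340621827
```

>>> {"api": "play_rows", "payload": {"targets": [[3,1,-2,0],[2,0,0,0],[2,0,0,0],[0,0,0,0],[0,0,0,0]]}}

```text
time: 17.1
ee_pos: [0.5165, 0.0468, 0.0866]
tcp_rot: [-1.652, 1.55, -1.662]
ft_force: [-0.5, -0.6, -1.3]
opening: 0.0462
```

```bash
python3 -c "
from h import *
plan((.5165,.0465,.0840),90)
"
```

```text
t 17.1 pos [0.5165 0.0468 0.0866] ydir 89.44 xaxis [-0.0019 -0.0203 -0.9998] zaxis [ 1.     -0.0098 -0.0017]
F [-0.5334 -0.602  -1.3206] open 0.0462 q [ 0.4908  0.5133 -0.8138  1.9552  0.5034  0.8899  0.9705]
shift tool mm [ 2.6 -0.2  0. ] dist 2.6
turn about tool x: -0.5567554713861114 or with half-turn sym: -0.5567554713861114
```

Step down slowly until contact.

>>> {"api": "play_rows", "payload": {"targets": [[1,0,0,0],[0.7,0,0,0],[0.7,0,0,0],[0,0,0,0],[0,0,0,0]]}}

```text
time: 17.52
ee_pos: [0.5166, 0.0466, 0.0841]
tcp_rot: [-1.637, 1.55, -1.647]
ft_force: [0.5, -0.2, -2.2]
opening: 0.0462
```

```bash
python3 -c "
from h import *
plan((.5165,.0465,.0835),90)
"
```

```text
t 17.52 pos [0.5166 0.0466 0.0841] ydir 89.43 xaxis [-0.0016 -0.0204 -0.9998] zaxis [ 0.9999 -0.01   -0.0013]
F [ 0.4677 -0.1873 -2.2242] open 0.0462 q [ 0.4885  0.5169 -0.8108  1.9567  0.5075  0.8855  0.9674]
shift tool mm [ 0.6 -0.1 -0.1] dist 0.7
turn about tool x: -0.5719798251836039 or with half-turn sym: -0.5719798251835755
```

>>> {"api": "play_rows", "payload": {"targets": [[0.6,0,0,0],[0.4,0,0,0],[0,0,0,0]]}}

```text
time: 17.77
ee_pos: [0.5169, 0.0466, 0.0834]
tcp_rot: [-1.609, 1.55, -1.619]
ft_force: [-1.1, 0.5, 0.5]
opening: 0.0463
```

```bash
python3 -c "
from h import *
plan((.5165,.0465,.0835),90)
"
```

```text
t 17.77 pos [0.5169 0.0466 0.0834] ydir 89.42 xaxis [-0.001  -0.0206 -0.9998] zaxis [ 0.9999 -0.0101 -0.0008]
F [-1.1107  0.4688  0.4771] open 0.0463 q [ 0.4875  0.5181 -0.8098  1.9569  0.5091  0.884   0.9661]
shift tool mm [-0.1 -0.1 -0.4] dist 0.4
turn about tool x: -0.5758586266871077 or with half-turn sym: -0.5758586266871362
```

The vertical force rose from -2 to about +0.5 N, so the bottle is standing on the pan. Releasing.

>>> {"api": "play_rows", "payload": {"targets": [[0,0,0,0],[0,0,0,0],[0,0,0,0],[0,0,0,0],[0,0,0,0],[0,0,0,0]], "grip": -0.7}}

```text
time: 18.27
ee_pos: [0.5172, 0.0467, 0.0836]
tcp_rot: [-1.577, 1.55, -1.587]
ft_force: [-0.1, 0.3, 0.2]
opening: 0.0791
```

```bash
python3 -c "
from h import *
plan((.5165,.0465,.25),90)
im=env.capture('wrist'); cv2.imwrite('pics/w10.png',cv2.resize(im[:,:,::-1],None,fx=1.5,fy=1.5,interpolation=cv2.INTER_CUBIC))
"
```

```text
t 18.27 pos [0.5172 0.0467 0.0836] ydir 89.42 xaxis [-0.0003 -0.0204 -0.9998] zaxis [ 0.9999 -0.01   -0.0001]
F [-0.1124  0.2969  0.2277] open 0.0791 q [ 0.4875  0.5179 -0.8099  1.9566  0.5091  0.8836  0.9661]
shift tool mm [-166.4   -3.6   -0.7] dist 166.4
turn about tool x: -0.5755450168006462 or with half-turn sym: -0.5755450168006746
```

View pics/w10.png

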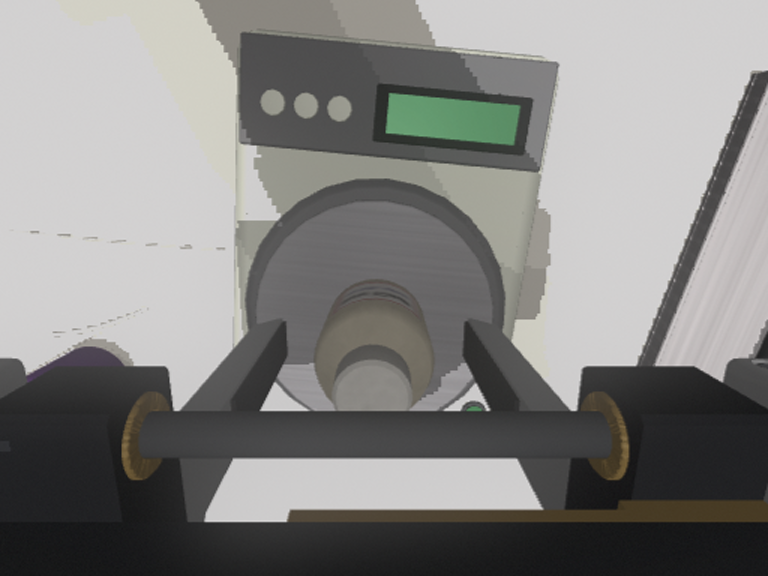

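The fingers are clear on both sides and the bottle stands centred on the disc. I'll withdraw upward.

>>> {"api": "play_rows", "payload": {"targets": [[-5,-1,0,0],[-10,0,0,0],[-15,0,0,0],[-20,0,0,0],[-25,0,0,0],[-30,0,0,0],[-35,0,0,0],[-30,0,0,0],[-10,0,0,0],[0,-10,-5,0],[0,-25,-10,0],[0,-30,-12,0],[0,-30,-12,0],[0,-30,-12,0],[0,-30,-12,0],[0,-15,-6,0],[0,0,0,0],[0,0,0,0]]}}

```text
time: 19.82
ee_pos: [0.4415, -0.1223, 0.2853]
tcp_rot: [-1.426, 1.551, -1.427]
ft_force: [0.2, -0.1, 1.1]
opening: 0.0801
```

```bash
python3 -c "
from h import *
plan((.5165,.0465,.25),90)
for n in ['scene','top','wrist']:
  im=env.capture(n)[:,:,::-1]; cv2.imwrite('pics/%s11.png'%n,cv2.resize(im,None,fx=1.5,fy=1.5,interpolation=cv2.INTER_CUBIC)); cv2.imwrite('pics/raw_%s11.png'%n,im)
"
```

```text
t 19.82 pos [ 0.4415 -0.1223  0.2853] ydir 89.94 xaxis [ 0.0029 -0.0199 -0.9998] zaxis [ 1.     -0.001   0.0029]
F [ 0.2434 -0.1033  1.1035] open 0.0801 q [ 1.0301  0.0814 -0.8767  1.8882  0.0878  1.1967  1.6931]
shift tool mm [ 32.2 169.5  74.7] dist 188.0
turn about tool x: -0.05802010557073345 or with half-turn sym: -0.05802010557073345
```

View pics/scene11.png

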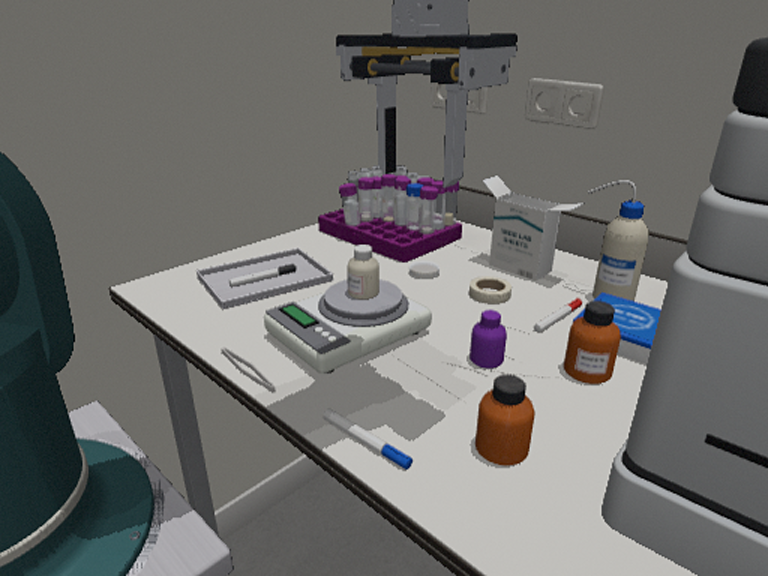

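View pics/top11.png

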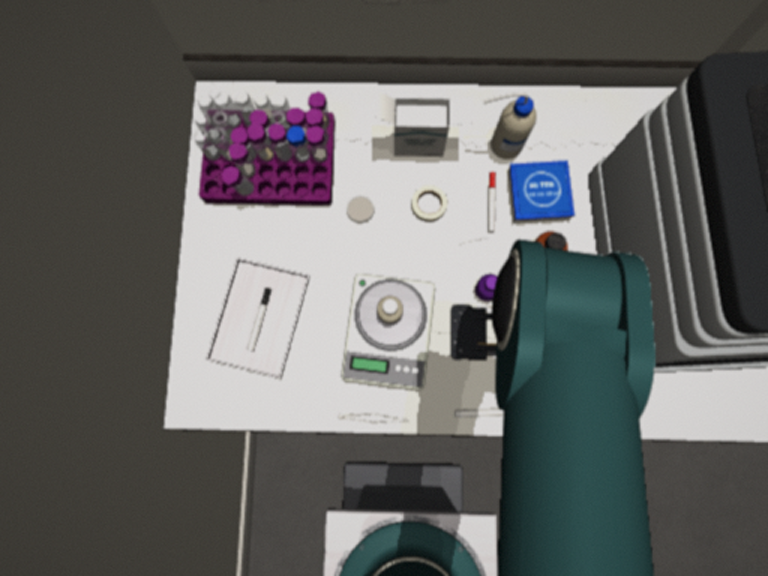

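The bottle stands upright on the pan, with the cap at about (362,252) in the scene view and (390,307) in the top view. The pen lies in the tray, and the amber and purple bottles look untouched. I'll check the centring with numbers.

```bash
python3 -c "
from h import *
T=P('top');S=P('scene')
th=np.linspace(0,2*np.pi,50)
out=[]
for n,C,(x0,y0,x1,y1) in (('top',T,(230,175,290,240)),('scene',S,(200,155,280,225))):
  b=cv2.resize(cv2.imread('pics/raw_%s11.png'%n)[y0:y1,x0:x1],None,fx=8,fy=8,interpolation=cv2.INTER_CUBIC)
  for r,z,col in ((.06,.06,(0,255,0)),(.024,.06,(0,0,255)),(.014,.136,(255,0,0))):
    for t in th:
      p=proj(C,np.array([.5165+r*np.cos(t),.0465+r*np.sin(t),z])); q=((p-[x0,y0]+.5)*8).astype(int); cv2.circle(b,tuple(map(int,q)),1,col,-1)
  cv2.imwrite('pics/chk_%s.png'%n,b)
"
```

```text
(no output)
```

View pics/chk_top.png

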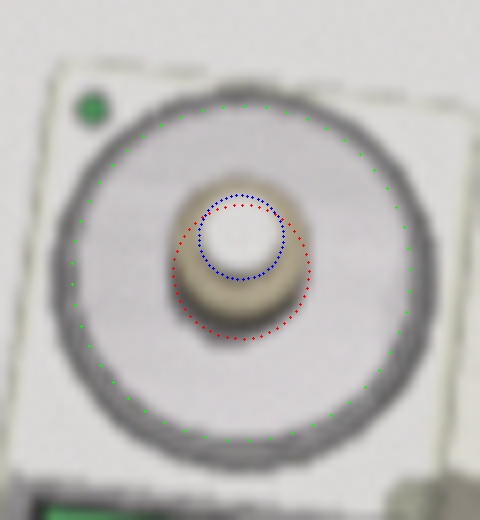

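View pics/chk_scene.png

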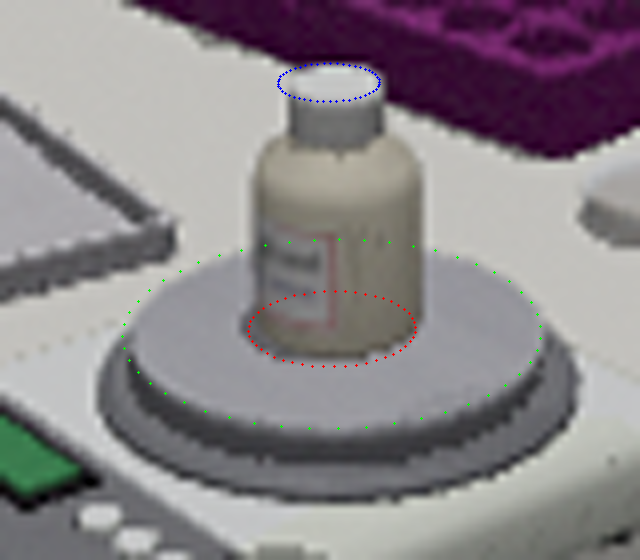

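The bottle is upright and centred to within about 2 mm. The gripper is clear, so I'll hand in.

```bash
python3 -c "
from h import *
o=env.observe(); print(o['time'],np.abs(o['joint_velocities']).max(),o['ft_force'])
print(env.sign_off())"
```

```text
19.9667 0.01009432401005615 [-0.3975 -0.352  -0.9878]
the job is handed in; nothing more can be done
None
```

I took the pen off the pan and laid it flat near the middle of the metal tray. Then I stood the smallest (cream) bottle upright in the middle of the balance pan. I handed the job in at about 20 s, with the arm still and clear of everything.

- **Final checks:** The last scene and top pictures put the bottle upright within about 2 mm of the pan centre, and show the pen inside the tray. The scene view shows both amber bottles and the purple look-alike standing as before. In the top view the arm hid the near amber bottle.
- **Forces:** The wrist force readings I took stayed below about 3 N.
- **Disagreement:** My first reading of the pan centre was about 3 mm off in y, and scene and top together put the pan face at 52 mm instead of 60 mm. I re-measured with the wrist camera and overlays, which agreed on (0.5165, 0.0465) with the face at 60 mm, and placed the bottle there.

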